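# Serve a vetkoek with the tongs from the turntable

## Task

Turn the serving turntable clockwise, by the wooden peg it has for that, until it clicks home with the vetkoek (the small fried bread bun) in the middle of the wire guard's open front. Then take the kitchen tongs off their rest, close them on the vetkoek and lift it clear of the turntable by about a hand's width, leaving everything else undisturbed and never touching the food with the gripper. Finish while still holding the vetkoek up in the tongs, keeping still.

Things in the scene. Friction and masses are not known exactly. Their poses are not given: they have to be found in the camera images.
- stand: Fixed turntable stand: dark wooden foot and a round wire guard. Origin on the counter on the turntable's axis, z up; its -x is the open front, roughly towards the robot. Guard: 6 mm wire, circle radius 142 mm, top at height 78 mm, open over the 130 degrees centred on -x. Disc: radius 115 mm, top face at height 45 mm; its low hub is 28 mm wide and reaches height 67 mm.
- peg_top (a point): Centre of the top of the wooden peg that turns the disc: upright round pin, 18 mm in diameter, standing 70 mm out of the disc (from height 45 to 115 mm), 88 mm from the axis. With the disc home it stands at 60 degrees from the stand's +x towards its +y. It turns with the disc.
- serving_place (a point): Point fixed to the stand, on -x of it, 72 mm from the axis at height 45 mm: where the middle of the vetkoek's underside is when the disc is home. Axes as the stand's.
- vetkoek: Small golden-brown round bun, 44 mm in diameter with upright sides from 10 to 26 mm height, 37 mm high, 30 to 65 g. Origin at the centre of its underside, z up. It stands loose on the disc, 72 mm from the axis, inside a rim 3 mm high.
- tongs: Steel kitchen tongs, 205 mm long, 120 g, lying flat and open on a rest. Origin midway between the two black grip pads at half the arms' height, 23 mm above the counter at the start; x to the tips, y to the left arm, z up. Arms and grip pads 22 mm tall; grip pads 34 mm long, outer faces 64 mm apart when open. Hinge 100 mm behind the origin; the head ends at -117 mm. Balance near the origin.
- tongs_tip (a point): Point midway between the two tip pads, 88 mm ahead of the tongs' origin, at its level. Tip pads: 32 mm long (72 to 104 mm ahead), from 11 mm below to 15 mm above this point; open they leave 76 mm between them. Axes as the tongs'.
- rest: Fixed wooden rest under the tongs: two bars 12 mm high, 12 mm wide, 120 mm long across the tongs, 55 mm behind and 50 mm ahead of its origin, joined by a strip 20 mm wide, 5 mm high. Origin on the counter under the tongs' grip pads, x along the tongs. Beside the grip pads the fingers have free room down to the counter.
- tongs_left (a joint): Closing angle of a tong arm (the other mirrors it), rad: 0 fully open, as at the start; 0.085 on the bun, 0.17 fully closed. Closed by pinching the black grip pads together: 1 mm less there is 1.9 mm less at the tips. On the 44 mm bun the grip pads' outer faces are 47 mm apart and parallel. The spring pushes back with 6 N per pad when open, 10 N at the bun's width.
- ramekin: White ceramic ramekin, 60 mm wide and 34 mm high, standing loose on the disc 70 mm from the axis, at -50 degrees from the stand's +x when the disc is home; origin at the centre of its underside. It rides along and stays on the disc.
- jar: Amber glass jar with steel lid, 64 mm wide, 105 mm high, on the counter to the far left of the turntable; bystander, origin under its centre.
- funnel: Steel funnel standing mouth down, 84 mm wide, 85 mm high, on the right; bystander, origin under its centre.
- scoop: Yellow plastic scoop, 140 mm long, on the right; bystander.
- canister: Round metal canister, 80 mm wide, 85 mm high, near right; bystander.
- shaker: Salt shaker, 38 mm wide, 54 mm high, on the counter right of the turntable; bystander, origin under its centre.
- disc: Turntable disc, wood, radius 115 mm, top at height 45 mm; origin on the counter on its axis, z up. Its yaw less the stand's is its angle: it starts 1.25 to 1.9 rad anticlockwise (seen from above) of home. Home, angle 0, is the only detent: a spring catch draws it in from 0.08 rad off (about 2.5 N at the peg to get in or out); elsewhere it stays as left (0.5 N at the peg). Stops 0.4 to 1 rad past home.
Things that resemble listed ones, but are neither listed nor needed, are in the scene too. Of the things shaped like the tongs, the steel one is meant.

How it is judged:
By the outcome, as a careful person would: the job done as asked, in the order asked, and still so for the second after the job is handed in, while the arm keeps its last pose, push and grip.
It also fails if it takes over 64 s, if anything falls off the work surface, if the arm or the gripper's body presses on something with over 40 N, if the wrist force passes 120 N, or if a joint passes its speed limit or range.

## Robot

A 7-joint arm with a two-finger parallel gripper is mounted at the origin on the work surface. World frame = base frame: x ahead of the robot, y to its left, z up, the work surface at z = 0. Lengths are in m, angles in rad, forces in N, time in s.
With the tool pointing down it reaches from about 0.425 to 0.925 m from the base axis. Payload 6.8 kg.
Tool frame: the origin (TCP) lies on the centre line of the jaws, within the pads' length; the fingertips stand 25 mm ahead of it and the grasp point (between the pads) lies 6 mm ahead of it; z points along the fingers, y is the direction in which the jaws open and shut (so a half turn about z gives the same grasp; the last joint's range is limited). The gripper opens to 85 mm and grips with 20 to 120 N. Pads are 22 mm wide; open, the fingers measure 114 mm over their backs; the gripper's body (76 mm by 85 mm) begins 54 mm behind the grasp point. The pads swing forward as they close: fully open they stand 13 mm farther back than shut.
Start: joints at [1.068, 0.477, 0.022, 1.555, -0.011, 1.109, -0.083], TCP at [0.26, -0.623, 0.256] pointing down, gripper open.
Joint ranges: [-2.96, 2.96], [-0.34, 2.1], [-1.41, 1.46], [0.24, 2.44], [-1.37, 4.51], [0.17, 1.92], [-2.96, 2.96]. Speed limits (rad/s): [2.39, 2.39, 3.14, 3.14, 3.14, 3.14, 3.14].

## Interface

Orientations are given as a unit quaternion [w, x, y, z].
In Python, from station import status, cams, order, models gives the robot as it stands.
- The arm moves only by the tool move_arm, never from a script. Its argument "steps" is one flat list of numbers, 7 for each row, row after row: the gripper's target within -1 to 1 (fully open at 1, half-way at 0, shut at -1), then the shift along the world's x, y, z in cm, then the turn, a rotation vector about the world's x, y, z in degrees. A call has 1 to 8 rows; each row shifts and turns the commanded pose from where the row before left it; what a row does not reach is not made up. A row lasts 1/10 s, in which the tool goes at most 50 mm and 8.59 degrees, less where a joint would pass 70% of its speed; a pose out of reach is approached as far as the arm can. A call with a gripper value outside its range is refused whole. The fingers move at their own pace and stop on an object; "newtons" is the grip in N (left out, the last holds). Time passes only in rows, so rows that do not move let the fingers close. It gives the time, the measured TCP pose, the force and the opening at its end, in the units of the state.
- status.get_obs(): the state, without advancing time (a new reading comes with each control period).
- cams.read_camera(name): name is "scene" or "top" or "wrist"; returns a dict with "pixels" (420x560x3 uint8, red, green, blue), "mtx" (3x3 intrinsics, pixels), "T" (4x4, takes a point from camera to world coordinates); the wrist camera has in their place "T_tool_cam" (4x4, takes a point from camera to tool coordinates, whose origin is the TCP and whose axes are the flange's). Camera axes: x right, y down, z forward; pixel columns grow to the right and rows downward; lengths in m; the calibration is good to about 2 mm. The wrist camera is an equidistant fisheye: a pixel r from the principal point sees the ray r / f radians off the axis. A picture is of the moment at which its call begins: read the wrist's pose just before it. There is no depth.
- order.hand_in(): hands the job in, once; it reports no verdict.
Trained networks look in the newest picture that a camera, given by its name, has taken for a name from the list of things; names that differ only in an ending like _2 or _b are one class to them, and where a whole thing is asked for, a point or a joint stands for the part that bears it (a point fixed in the world has none). Each returns a list of dicts, best first, with "score" (0 to 1); they miss things now and then, are a little off and sometimes report something else, mostly with a low value. They report only what shows in the picture. A call takes as long as a camera call. They do not tell look-alikes from the thing itself.
- models.silhouettes(camera, query): "region" (420x560 bool, what is visible of it) and "box" ([centre column, centre row, width, height] in pixels, round what is visible of it).
- models.place_of(camera, query): "position" ([row, column] in pixels: a listed point, or the origin of a listed thing).
The state is a dict: "t": time; "q": joint angles; "joint_vel": joint speeds; "joint_torque": joint torques, N m; "eef_pos": TCP position; "tool_rot": TCP orientation; "contact_force": force on the tool from outside, world axes, zero at the start; "torque": the same for the moment, N m; "gripper_width": opening from 0.0 (shut) to 1.0 (fully open).
Only numpy, scipy, OpenCV 4.12 (cv2) and the standard library are available. Lean on these libraries where they do the work, as an engineer would, in place of code of your own. Each camera call takes 0.05 s, during which the arm holds its last target.

## Working session

There is one attempt and no reset: what is moved stays moved. The work goes in short steps, Python scripts to look and compute and a tool call to move; the robot and the scene stay as the last step left them, time stands still between calls to the robot, and variables do not carry over. Pictures are saved under pics/ and viewed, and the job is handed in when it is done.

Besides the shell and the picture viewer there is one more tool, called after "Request:" by a JSON object that holds its "name" and its "arguments". move_arm: Moves the arm, as the interface text tells. Its arguments: {"type":"object","properties":{"steps":{"type":"array"},"newtons":{"type":"number"}},"required":["steps"]}

```bash
ls; mkdir -p pics; python3 - <<'E'
from station import status,cams,models
import cv2,numpy as np
o=status.get_obs(); print(o)
for n in ["scene","top","wrist"]:
    r=cams.read_camera(n)
    cv2.imwrite(f"pics/{n}0.png",r["pixels"][:,:,::-1])
    print(n,r["mtx"].tolist(),(r.get("T") if "T" in r else r["T_tool_cam"]).tolist())
E
```

```text
pics
{'t': 0.0, 'q': array([ 1.06788747,  0.47784053,  0.02235139,  1.55642307, -0.01152268,
        1.1093322 , -0.08308598]), 'joint_vel': array([ 0.00113339,  0.00056214, -0.00038841, -0.00154481, -0.00065175,
        0.00020907,  0.00074576]), 'joint_torque': array([-6.05722598e-04, -5.96462131e+01,  1.60788640e+00, -2.81199753e+01,
        1.25403993e-02,  9.31255810e-03, -3.09694235e-05]), 'eef_pos': array([ 0.259406  , -0.62257488,  0.25531078]), 'tool_rot': array([-9.04873212e-04,  9.80576991e-01,  1.96132317e-01, -2.45157390e-04]), 'contact_force': array([-0.24274069,  0.44618587, -0.22618963]), 'torque': array([-0.01091793,  0.01382981, -0.04550445]), 'gripper_width': 0.9963180398482772}
scene [[392.9146697464629, 0.0, 287.565571644904], [0.0, 392.9146697464629, 212.27633770284484], [0.0, 0.0, 1.0]] [[0.6713373151258442, 0.4022114468886212, -0.6225208119503995, 1.1238246001849936], [0.7411361449966622, -0.3588314783228214, 0.567412711123169, -0.6257803405365082], [0.0048398242849600134, -0.8422980008028158, -0.5389904024604432, 0.6588907521247235], [0.0, 0.0, 0.0, 1.0]]
top [[500.3055357081294, 0.0, 279.94241583893086], [0.0, 500.3055357081294, 212.994472158631], [0.0, 0.0, 1.0]] [[0.009503391086065703, -0.9911803052461773, 0.13217900003389393, 0.29381171427471425], [-0.9998933427638875, -0.007953419306651907, 0.012249335402034229, -0.06079184184255182], [-0.011090024992047568, -0.13228131241194815, -0.9911501731484733, 1.4125920514931274], [0.0, 0.0, 0.0, 1.0]]
wrist [[325.19226210127806, 0.0, 280.96289452747874], [0.0, 325.19226210127806, 210.37743244339958], [0.0, 0.0, 1.0]] [[-0.00036103141540849725, -0.9531743074566748, -0.30242124472464527, 0.0776718765280154], [0.9999996307985307, -0.00010830327816698755, -0.000852451289219085, 0.0008336943455881096], [0.0007797814550509181, -0.30242144083197325, 0.9531739946442067, -0.11919997685666489], [0.0, 0.0, 0.0, 1.0]]
```

View pics/scene0.png

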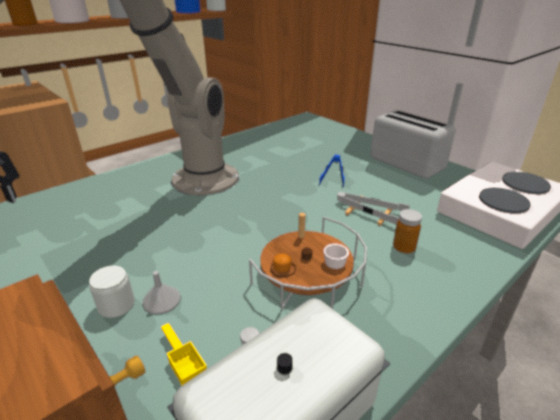

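View pics/top0.png

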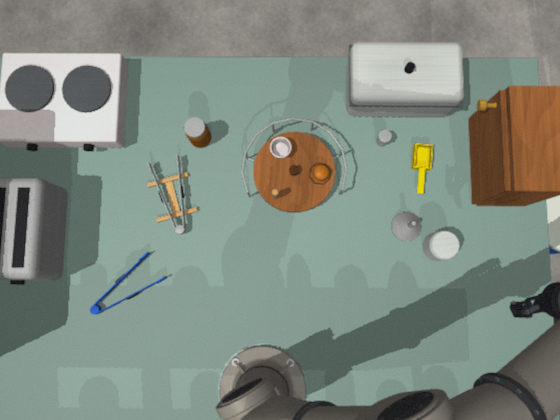

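View pics/wrist0.png

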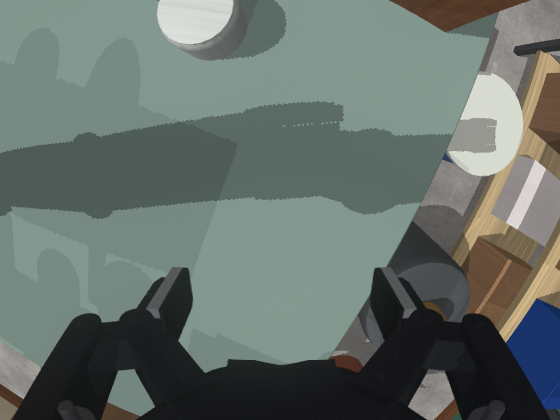

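The top view shows the disc at about (295,171), the peg near (275,191), the bun at (320,173) and the ramekin at (281,148). The steel tongs are at (172,195) with their head at (180,229) and tips pointing away from the robot. The blue tongs are a decoy. Next I'll measure positions.

```bash
cat > h.py <<'E'
import numpy as np,cv2
from station import status,cams,models
from scipy.spatial.transform import Rotation as R
def ray(cam,uv):
    K,T=cam["mtx"],cam["T"]
    d=T[:3,:3]@np.linalg.solve(K,[uv[0],uv[1],1.]); return T[:3,3],d
def atz(cam,uv,z):
    o,d=ray(cam,uv); return o+d*(z-o[2])/d[2]
def proj(cam,P):
    T=cam["T"];p=T[:3,:3].T@(np.asarray(P,float)-T[:3,3]);q=cam["mtx"]@p;return q[:2]/q[2]
def tri(c1,u1,c2,u2):
    o1,d1=ray(c1,u1);o2,d2=ray(c2,u2);d1/=np.linalg.norm(d1);d2/=np.linalg.norm(d2)
    s=np.linalg.lstsq(np.stack([d1,-d2],1),o2-o1,rcond=None)[0]
    a,b=o1+s[0]*d1,o2+s[1]*d2; return (a+b)/2,np.linalg.norm(a-b)
def toolT():
    o=status.get_obs();w,x,y,z=o["tool_rot"];T=np.eye(4);T[:3,:3]=R.from_quat([x,y,z,w]).as_matrix();T[:3,3]=o["eef_pos"];return T
def wrist():
    Tt=toolT();c=cams.read_camera("wrist");c["T"]=Tt@c["T_tool_cam"];return c
def wray(c,uv):
    K=c["mtx"];v=np.array([uv[0]-K[0,2],uv[1]-K[1,2]]);r=np.hypot(*v);th=r/K[0,0]
    d=np.array([*(v/max(r,1e-9)*np.sin(th)),np.cos(th)]);return c["T"][:3,3],c["T"][:3,:3]@d
def watz(c,uv,z):
    o,d=wray(c,uv);return o+d*(z-o[2])/d[2]
def wproj(c,P):
    p=c["T"][:3,:3].T@(np.asarray(P,float)-c["T"][:3,3]);th=np.arctan2(np.hypot(p[0],p[1]),p[2]);n=np.hypot(p[0],p[1])
    return c["mtx"][:2,2]+c["mtx"][0,0]*th*p[:2]/n
E
python3 - <<'E'
from h import *
ct=cams.read_camera("top");cs=cams.read_camera("scene")
Z=dict(stand=0,peg_top=.115,serving_place=.045,vetkoek=.045,tongs=.023,tongs_tip=.023,rest=0,ramekin=.045,jar=0,shaker=0,disc=0,tongs_left=.023)
for n,z in Z.items():
    for nm,c in(("top",ct),("scene",cs)):
        for r in models.place_of(nm,n)[:3]:
            p=r["position"];print(n,nm,round(r["score"],2),np.round(p,1),np.round(atz(c,(p[1],p[0]),z),4))
for n in("vetkoek","peg_top","ramekin","disc","tongs"):
    for r in models.silhouettes("top",n)[:2]:print(n,r["score"],np.round(r["box"],1))
E
```

```text
stand top 0.74 [196.4 170.2] [0.5277 0.2719 0.    ]
peg_top top 0.73 [189.7 274.5] [ 0.5286 -0.0298  0.115 ]
peg_top scene 0.81 [213.5 299.2] [ 0.5197 -0.0349  0.115 ]
serving_place top 0.49 [193.3 274.3] [ 0.5312 -0.0277  0.045 ]
vetkoek top 0.65 [172.8 319.9] [ 0.59   -0.1541  0.045 ]
vetkoek scene 0.53 [268.  281.4] [ 0.5869 -0.1551  0.045 ]
vetkoek scene 0.22 [245.7 403.4] [0.7304 0.1354 0.045 ]
tongs top 0.81 [287.8 125.3] [0.2677 0.3807 0.023 ]
tongs top 0.79 [193.9 172.7] [0.5311 0.2597 0.023 ]
tongs top 0.62 [149.4 279.2] [ 0.662  -0.0398  0.023 ]
tongs scene 0.89 [208.  372.5] [0.5445 0.2539 0.023 ]
tongs scene 0.73 [166.1 334. ] [0.2694 0.3831 0.023 ]
tongs_tip top 0.71 [267.8 154.6] [0.3232 0.3021 0.023 ]
tongs_tip top 0.7 [162.9 167. ] [0.6204 0.2794 0.023 ]
tongs_tip scene 0.89 [215.8 396.7] [0.6194 0.2724 0.023 ]
rest top 0.89 [196.8 172.1] [0.5266 0.2664 0.    ]
ramekin top 0.31 [192.3 275.6] [ 0.534  -0.0313  0.045 ]
ramekin scene 0.76 [261.8 332.8] [ 0.6528 -0.0472  0.045 ]
jar top 0.67 [139.  199.1] [0.6976 0.1941 0.    ]
jar scene 0.89 [244.2 406.1] [0.7027 0.2026 0.    ]
jar scene 0.58 [210.8 369.5] [0.5275 0.2653 0.    ]
shaker top 0.53 [137.3 382.9] [ 0.7061 -0.3399  0.    ]
shaker scene 0.52 [348.5 245. ] [ 0.6834 -0.3384  0.    ]
disc top 0.76 [174.6 293. ] [ 0.5939 -0.0798  0.    ]
disc scene 0.97 [270.4 305.2] [ 0.5945 -0.0819  0.    ]Traceback (most recent call last):
  File "<stdin>", line 6, in <module>
ValueError: it knows: canister, disc, funnel, jar, peg_top, ramekin, rest, scoop, serving_place, shaker, stand, tongs, tongs_tip, vetkoek
```

```bash
python3 - <<'E'
from h import *
ct=cams.read_camera("top")
im=ct["pixels"][:,:,::-1].copy()
cv2.imwrite("pics/g1.png",cv2.resize(im[105:225,230:370],None,fx=5,fy=5,interpolation=cv2.INTER_CUBIC))
cv2.imwrite("pics/t1.png",cv2.resize(im[140:245,135:235],None,fx=5.5,fy=5.5,interpolation=cv2.INTER_CUBIC))
E
```

```text
(no output)
```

View pics/g1.png

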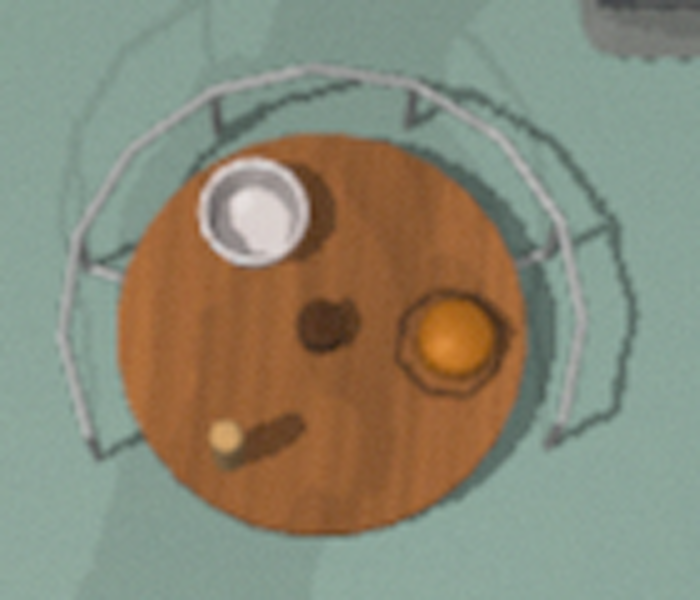

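View pics/t1.png

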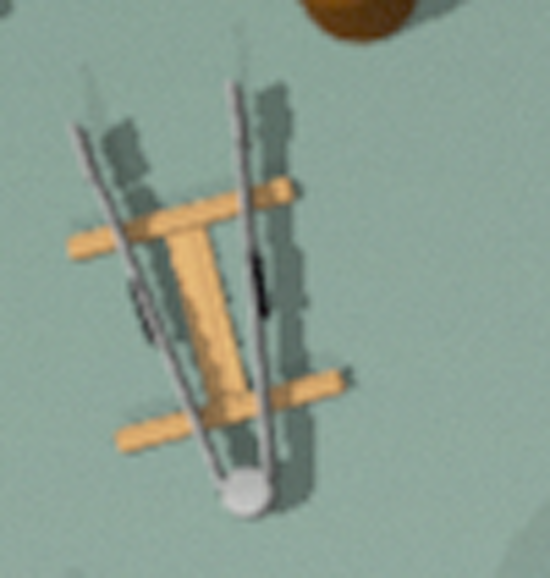

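```bash
python3 - <<'E'
from h import *
from scipy.optimize import least_squares
ct=cams.read_camera("top");cs=cams.read_camera("scene")
px=lambda u,v,x0,y0,f:((u+.5)/f-.5+x0,(v+.5)/f-.5+y0)
V=[(92,440),(65,335),(77,238),(130,152),(213,95),(315,70),(415,85),(497,140),(560,225),(580,320),(558,432)]
V=np.array([px(u,v,230,105,5) for u,v in V])
a=np.radians(np.linspace(115,-115,11))
def f(p):return np.concatenate([proj(ct,[p[0]+.142*np.cos(t+p[2]),p[1]+.142*np.sin(t+p[2]),.075])-v for t,v in zip(a,V)])
s=least_squares(f,[.6,-.08,0]);print("guard",s.x,np.degrees(s.x[2]),np.round(s.fun,1))
D=[(118,330),(527,325),(320,132),(322,536),(170,470),(465,475),(180,185),(470,195)]
P=np.array([atz(ct,px(u,v,230,105,5),.045)[:2] for u,v in D])
s2=least_squares(lambda p:np.hypot(*(P-p[:2]).T)-.115,[.6,-.08]);print("disc",s2.x,s2.fun)
pt=atz(ct,px(226,436,230,105,5),.115);bn=atz(ct,px(457,337,230,105,5),.045+.03);rk=atz(ct,px(254,213,230,105,5),.045+.034);hub=atz(ct,px(322,327,230,105,5),.067)
for n,p in(("peg",pt),("bun",bn),("ram",rk),("hub",hub)):
    d=p[:2]-s2.x;print(n,p,np.hypot(*d),np.degrees(np.arctan2(d[1],d[0])))
# scene peg triang
print(tri(ct,px(226,436,230,105,5),cs,(299.2,213.5)))
# tongs
q=lambda u,v:px(u,v,135,140,5.5)
print("hinge",atz(ct,q(246,491),.034),"tips",atz(ct,q(75,125),.034+.002),atz(ct,q(234,83),.036))
print("pads",atz(ct,q(138,300),.034),atz(ct,q(260,283),.034))
E
```

```text
guard [ 0.59347087 -0.08094756  0.03566276] 2.043325449021681 [-0.9 -0.6 -0.7  0.7 -0.   0.   0.1  0.   0.1 -0.3 -0.3  0.2 -0.1  0.5
  0.8  0.3  0.  -0.1  0.3  0.8  0.7 -1.6]
disc [ 0.5951791  -0.08143313] [-0.00167775 -0.00018778 -0.00051285  0.00035816 -0.00018697 -0.0013417
  0.00032353 -0.00064087]
peg [ 0.52302361 -0.03068548  0.115     ] 0.08821416022292232 144.88091258290945
bun [ 0.58577328 -0.15506364  0.075     ] 0.07422885071852575 -97.27973888345358
ram [ 0.65336126 -0.0438361   0.079     ] 0.06927264625241997 32.87034565206729
hub [ 0.59259309 -0.08160832  0.067     ] 0.0025919412046322395 -176.12430780429895
(array([ 0.52125563, -0.03272373,  0.11519469]), np.float64(0.005299183917910867))
hinge [0.43100028 0.23502429 0.034     ] tips [0.61870737 0.32937528 0.036     ] [0.64133801 0.24839544 0.036     ]
pads [0.52825739 0.29370078 0.034     ] [0.53751219 0.23172556 0.034     ]
```

Request:
{"name": "move_arm", "arguments": {"steps": [1,1.7,3.9,0,0,0,0,1,1.7,3.9,0,0,0,0,1,1.7,3.9,0,0,0,0,1,1.7,3.9,0,0,0,0,1,1.7,3.9,0,0,0,0,1,1.7,3.9,0,0,0,0,1,1.7,3.9,0,0,0,0,1,1.7,3.9,0,0,0,0], "newtons": 20}}

```text
t: 2.3
eef_pos: [0.3961, -0.3095, 0.2566]
tool_rot: [0.0, 0.981, 0.196, 0.0]
contact_force: [0.5, 0.3, -0.1]
gripper_width: 1.001
```

Request:
{"name": "move_arm", "arguments": {"steps": [1,1.7,3.9,-0.5,0,0,0,1,1.7,3.9,-0.5,0,0,0,1,1.7,3.9,-0.5,0,0,0,1,1.7,3.9,-0.5,0,0,0,1,1.7,3.9,-0.5,0,0,0,1,1.7,3.9,-0.5,0,0,0,1,1.7,3.5,-0.5,0,0,0,1,0.5,0.5,-0.5,0,0,0]}}

```text
t: 3.1
eef_pos: [0.5214, -0.0315, 0.2167]
tool_rot: [-0.001, 0.98, 0.2, 0.001]
contact_force: [-0.2, 0.7, -0.0]
gripper_width: 1.002
```

```bash
python3 - <<'E'
from h import *
c=wrist()
im=c["pixels"][:,:,::-1].copy()
for n,z in(("peg_top",.115),("vetkoek",.045),("disc",.0),("ramekin",.045),("stand",0),("serving_place",.045)):
    for r in models.place_of("wrist",n)[:2]:
        p=r["position"];print(n,round(r["score"],2),np.round(p,1),np.round(watz(c,(p[1],p[0]),z),4))
        cv2.circle(im,(int(p[1]),int(p[0])),4,(0,0,255),1)
print(status.get_obs()["eef_pos"])
cv2.imwrite("pics/w1.png",im)
E
```

```text
peg_top 0.66 [218.6 281.9] [ 0.5234 -0.0319  0.115 ]
vetkoek 0.69 [184.7 428.5] [ 0.5897 -0.1604  0.045 ]
disc 0.81 [139.6 352.4] [ 0.5961 -0.0811  0.    ]
disc 0.49 [ 65.3 352.2] [ 0.6675 -0.049   0.    ]
ramekin 0.96 [ 66.7 352.7] [ 0.6566 -0.0436  0.045 ]
stand 0.75 [140.4 351.3] [ 0.5948 -0.0804  0.    ]
[ 0.51921024 -0.03885378  0.21652999]
```

View pics/w1.png

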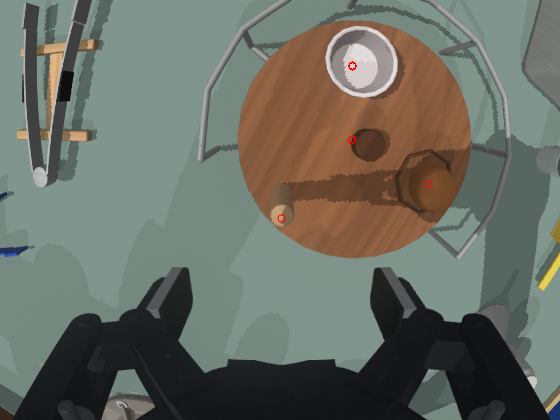

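The wrist view confirms the peg top at (0.523, -0.032), matching the top and scene cameras. Now I'll descend over the peg.

Request:
{"name": "move_arm", "arguments": {"steps": [1,0.35,0.5,0,0,0,0,1,0,0,-2.5,0,0,0,1,0,0,-2.5,0,0,0,1,0,0,-2.5,0,0,0,1,0,0,-2,0,0,0,1,0,0,-0.9,0,0,0,1,0,0,0,0,0,0,1,0,0,0,0,0,0]}}

```text
t: 4.25
eef_pos: [0.5238, -0.0321, 0.1131]
tool_rot: [0.0, 0.981, 0.196, 0.001]
contact_force: [0.2, 0.1, 0.8]
gripper_width: 1.002
```

Request:
{"name": "move_arm", "arguments": {"steps": [-1,0,0,0,0,0,0,-1,0,0,0,0,0,0,-1,0,0,0,0,0,0,-1,0,0,0,0,0,0,-1,0,0,0,0,0,0,-1,0,0,0,0,0,0,-1,0,0,0,0,0,0,-1,0,0,0,0,0,0], "newtons": 20}}

```text
t: 5.05
eef_pos: [0.5227, -0.0316, 0.1126]
tool_rot: [-0.0, 0.981, 0.196, -0.0]
contact_force: [-3.3, 2.3, 5.8]
gripper_width: 0.202
```

```bash
python3 - <<'E'
from h import *
o=status.get_obs();print(o["eef_pos"],o["contact_force"],o["gripper_width"])
cv2.imwrite("pics/w2.png",wrist()["pixels"][:,:,::-1])
E
```

```text
[ 0.52274455 -0.03163555  0.11255577] [-3.29108569  2.31445059  5.84680524] 0.20172968543246875
```

View pics/w2.png

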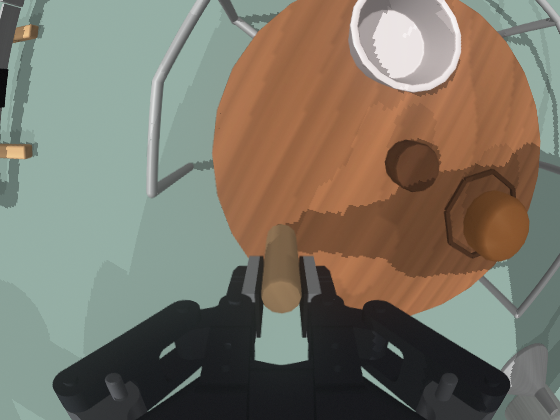

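Gripped: the opening reads about 17 mm against the 18 mm peg. Next I'll compute the arc.

```bash
python3 - <<'E'
import numpy as np
c=np.array([.5942,-.0813]);r=.0875
a=np.radians(np.linspace(145.2,62,17));p=c+r*np.c_[np.cos(a),np.sin(a)]
print(np.round(np.diff(p*100,axis=0),2).tolist(),p[-1])
E
```

```text
[[0.48, 0.63], [0.54, 0.58], [0.59, 0.53], [0.63, 0.48], [0.67, 0.42], [0.71, 0.36], [0.74, 0.29], [0.76, 0.22], [0.78, 0.15], [0.79, 0.08], [0.79, 0.01], [0.79, -0.06], [0.78, -0.14], [0.77, -0.21], [0.75, -0.27], [0.72, -0.34]] [ 0.63527876 -0.00404209]
```

Request:
{"name": "move_arm", "arguments": {"steps": [-1,0.48,0.63,0,0,0,0,-1,0.54,0.58,0,0,0,0,-1,0.59,0.53,0,0,0,0,-1,0.63,0.48,0,0,0,0,-1,0.67,0.42,0,0,0,0,-1,0.71,0.36,0,0,0,0,-1,0.74,0.29,0,0,0,0,-1,0.76,0.22,0,0,0,0]}}

```text
t: 5.9
eef_pos: [0.574, 0.0041, 0.1125]
tool_rot: [-0.001, 0.981, 0.196, -0.0]
contact_force: [-2.5, 3.9, 5.1]
gripper_width: 0.202
```

Request:
{"name": "move_arm", "arguments": {"steps": [-1,0.78,0.15,0,0,0,0,-1,0.79,0.08,0,0,0,0,-1,0.79,0.01,0,0,0,0,-1,0.79,-0.06,0,0,0,0,-1,0.78,-0.14,0,0,0,0,-1,0.77,-0.21,0,0,0,0,-1,0.5,-0.2,0,0,0,0,-1,0,0,0,0,0,0]}}

```text
t: 6.7
eef_pos: [0.6282, 0.0067, 0.1127]
tool_rot: [-0.004, 0.98, 0.198, 0.003]
contact_force: [2.1, 13.9, -1.1]
gripper_width: 0.204
```

```bash
python3 - <<'E'
from h import *
o=status.get_obs();print(o["eef_pos"],o["contact_force"],o["gripper_width"])
cv2.imwrite("pics/w3.png",wrist()["pixels"][:,:,::-1])
ct=cams.read_camera("top")
cv2.imwrite("pics/g3.png",cv2.resize(ct["pixels"][105:225,230:370,::-1],None,fx=5,fy=5,interpolation=cv2.INTER_CUBIC))
E
```

```text
[0.62816662 0.00668688 0.11266796] [ 2.11505909 13.93459174 -1.119472  ] 0.20381544725421497
```

View pics/w3.png

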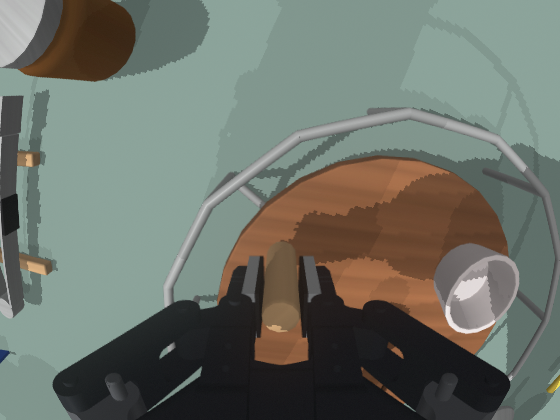

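View pics/g3.png

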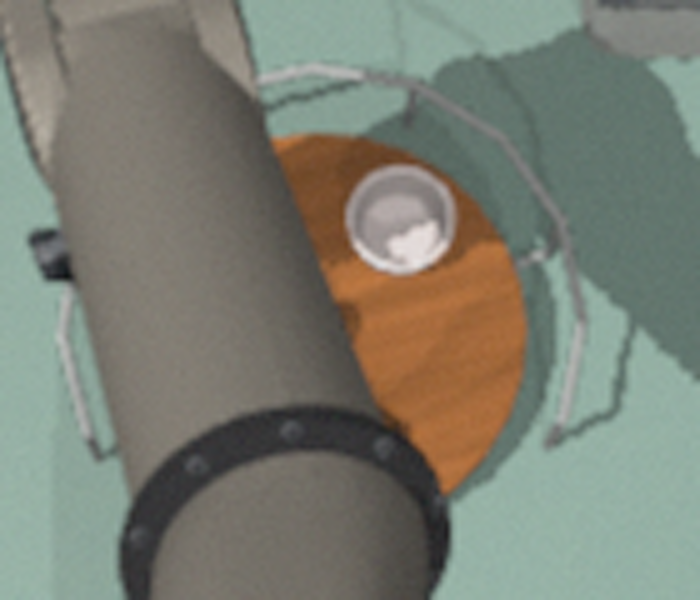

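```bash
python3 - <<'E'
from h import *
ct=cams.read_camera("top")
px=lambda u,v,x0,y0,f:((u+.5)/f-.5+x0,(v+.5)/f-.5+y0)
p=atz(ct,px(402,219,230,105,5),.079);d=p[:2]-[.5945,-.0812];print("ram",p,np.hypot(*d),np.degrees(np.arctan2(d[1],d[0])))
c=wrist();o=status.get_obs();print(o["eef_pos"],o["contact_force"],o["torque"])
print(models.place_of("wrist","ramekin")[0]); r=models.place_of("wrist","ramekin")[0]["position"];p=watz(c,(r[1],r[0]),.045);d=p[:2]-[.5945,-.0812];print(p,np.degrees(np.arctan2(d[1],d[0])))
for a in(62,68,73):
    P=[.5945+.088*np.cos(np.radians(a)),-.0812+.088*np.sin(np.radians(a))]
    print(a,P,wproj(c,P+[.045]),wproj(c,P+[.115]))
E
```

```text
ram [ 0.65051883 -0.12481581  0.079     ] 0.07099611273984913 -37.90403862621567
[0.62783055 0.00679356 0.11268497] [ 3.10866341 13.70991508 -2.24596378] [ 2.9889849  -0.67868748 -0.28694045]
{'position': [321.4, 280.0], 'score': 0.62}
[ 0.56943042 -0.0173273   0.045     ] 111.42964943510154
62 [np.float64(0.6358134975251584), np.float64(-0.003500611828414435)] [300.95840303 234.29403586] [309.11091341 294.52774462]
68 [np.float64(0.6274653802206003), np.float64(0.00039217920187729904)] [289.83529798 243.47492112] [292.7021796  306.63915838]
73 [np.float64(0.6202287100156009), np.float64(0.0029548185247471187)] [281.55491446 251.70287252] [280.68009689 317.14692367]
```

The peg lagged about 9 mm in the radially placed pads and now stands at roughly 73°. The ramekin reading agrees. I'll re-grip with the jaws along the tangent so the pad drives the peg.

Request:
{"name": "move_arm", "arguments": {"steps": [1,0,0,0,0,0,0,1,0,0,0,0,0,0,1,0,0,0,0,0,0,1,0,0,0,0,0,0,1,-0.3,0.16,0,0,0,7.5,1,-0.27,0.16,0,0,0,7.5,1,0,0,0,0,0,7.5,1,0,0,0,0,0,7.5]}}

```text
t: 7.8
eef_pos: [0.6206, 0.0019, 0.1123]
tool_rot: [0.0, 0.895, 0.445, -0.0]
contact_force: [0.1, -0.0, -0.3]
gripper_width: 0.999
```

Request:
{"name": "move_arm", "arguments": {"steps": [1,0,0,0,0,0,7.5,1,0,0,0,0,0,7.5,1,0,0,0,0,0,0,1,0,0,0,0,0,0]}}

```text
t: 8.2
eef_pos: [0.6206, 0.002, 0.1122]
tool_rot: [-0.0, 0.832, 0.555, -0.0]
contact_force: [0.8, -0.2, 0.8]
gripper_width: 1.002
```

```bash
python3 - <<'E'
from h import *
o=status.get_obs();print(o["eef_pos"],o["tool_rot"],o["contact_force"],o["gripper_width"])
c=wrist()
cv2.imwrite("pics/w4.png",c["pixels"][:,:,::-1])
for r in models.place_of("wrist","peg_top"):
    p=watz(c,r["position"][::-1],.115);d=p[:2]-[.5945,-.0812];print(r["score"],p,np.hypot(*d),np.degrees(np.arctan2(d[1],d[0])))
E
```

```text
[0.62058811 0.00198313 0.1122371 ] [-9.80530596e-06  8.32067669e-01  5.54674130e-01 -6.49365615e-05] [ 0.75695797 -0.20732687  0.81902195] 1.002496842515498
0.89 [0.61962244 0.00147861 0.115     ] 0.08641117026315209 73.0982490530074
```

View pics/w4.png

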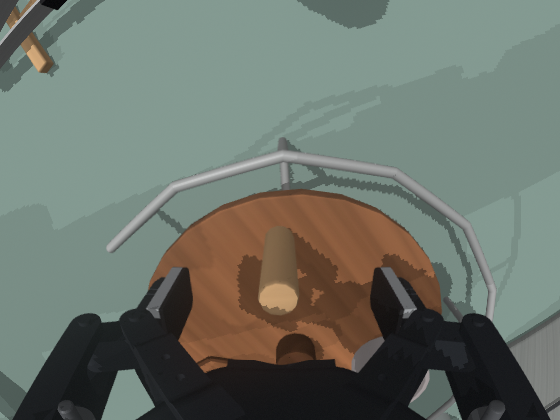

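Request:
{"name": "move_arm", "arguments": {"steps": [-1,0,0,0,0,0,0,-1,0,0,0,0,0,0,-1,0,0,0,0,0,0,-1,0,0,0,0,0,0,-1,0,0,0,0,0,0,-1,0,0,0,0,0,0,-1,0,0,0,0,0,0,-1,0,0,0,0,0,0], "newtons": 20}}

```text
t: 9.1
eef_pos: [0.6207, 0.0026, 0.1124]
tool_rot: [-0.0, 0.831, 0.556, 0.0]
contact_force: [-0.6, 1.8, 1.0]
gripper_width: 0.202
```

Request:
{"name": "move_arm", "arguments": {"steps": [-1,0.37,-0.12,0,0,0,-2.5,-1,0.36,-0.14,0,0,0,-2.5,-1,0.35,-0.15,0,0,0,-2.5,-1,0.34,-0.16,0,0,0,-2.5,-1,0,0,0,0,0,0,-1,0,0,0,0,0,0]}}

```text
t: 9.7
eef_pos: [0.6356, -0.0032, 0.1124]
tool_rot: [0.0, 0.876, 0.482, 0.001]
contact_force: [4.0, 1.0, -2.1]
gripper_width: 0.204
```

Request:
{"name": "move_arm", "arguments": {"steps": [1,0,0,0,0,0,0,1,0,0,0,0,0,0,1,0,0,0,0,0,0,1,0,0,0,0,0,0,1,0,0,0,0,0,0,1,0,0,0,0,0,0]}}

```text
t: 10.3
eef_pos: [0.6348, -0.0032, 0.1123]
tool_rot: [-0.0, 0.876, 0.482, -0.0]
contact_force: [-0.4, 0.1, -0.1]
gripper_width: 0.999
```

```bash
python3 - <<'E'
from h import *
o=status.get_obs();print(o["eef_pos"],o["tool_rot"],o["contact_force"],o["gripper_width"])
c=wrist()
cv2.imwrite("pics/w5.png",c["pixels"][:,:,::-1])
for r in models.place_of("wrist","peg_top"):
    p=watz(c,r["position"][::-1],.115);d=p[:2]-[.5945,-.0812];print(r["score"],p,np.hypot(*d),np.degrees(np.arctan2(d[1],d[0])))
E
```

```text
[ 0.63477894 -0.00318107  0.1123332 ] [-9.85093520e-07  8.76206820e-01  4.81935274e-01 -2.19486333e-05] [-0.38096496  0.1024012  -0.10941075] 0.9993308360930344
0.87 [ 0.63508601 -0.00467177  0.115     ] 0.08662444299423373 62.06118829066265
0.25 [0.6042942  0.16585455 0.115     ] 0.24724861042831187 87.72976128972886
```

View pics/w5.png

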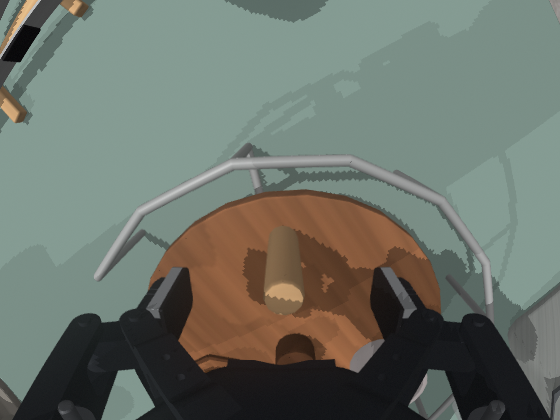

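Request:
{"name": "move_arm", "arguments": {"steps": [1,0,0,2.5,0,0,0,1,0,0,3,0,0,0,1,0,0,3,0,0,0,1,-1.2,3.3,2,0,0,-7,1,-1.3,3.3,0,0,0,-7,1,-1.3,3.3,0,0,0,-7,1,-1.3,3.3,0,0,0,-7,1,-1.3,3.3,0,0,0,-7]}}

```text
t: 11.2
eef_pos: [0.5702, 0.163, 0.2175]
tool_rot: [-0.0, 0.981, 0.194, 0.0]
contact_force: [0.3, 0.4, -0.5]
gripper_width: 0.998
```

Request:
{"name": "move_arm", "arguments": {"steps": [1,-1.3,3.3,0,0,0,-7,1,-1.3,3.3,0,0,0,0,1,-1.2,3.3,0,0,0,0,1,0,0,0,0,0,0,1,0,0,0,0,0,0]}}

```text
t: 11.7
eef_pos: [0.5323, 0.2617, 0.2173]
tool_rot: [0.0, 0.991, 0.137, -0.0]
contact_force: [-0.2, -0.9, -0.9]
gripper_width: 1.001
```

```bash
python3 - <<'E'
from h import *
o=status.get_obs();print(o["eef_pos"],o["tool_rot"],o["contact_force"],o["q"])
c=wrist()
cv2.imwrite("pics/w6.png",c["pixels"][:,:,::-1])
for n in("tongs","tongs_tip","rest"):
  for r in models.place_of("wrist",n):
    print(n,r["score"],r["position"],watz(c,r["position"][::-1],0 if n=="rest" else .023))
ct=cams.read_camera("top")
cv2.imwrite("pics/g6.png",cv2.resize(ct["pixels"][105:225,230:370,::-1],None,fx=5,fy=5,interpolation=cv2.INTER_CUBIC))
E
```

```text
[0.53234596 0.26167483 0.21731534] [ 4.29214145e-05  9.90562552e-01  1.37061405e-01 -1.73572652e-05] [-0.17633364 -0.86797423 -0.85789357] [-0.26274525  0.41164369 -0.38638787  1.77563423  0.18149674  0.98936221
 -2.01590322]
rest 0.68 [183.2, 276.1] [0.5322279  0.26645706 0.        ]
```

View pics/w6.png

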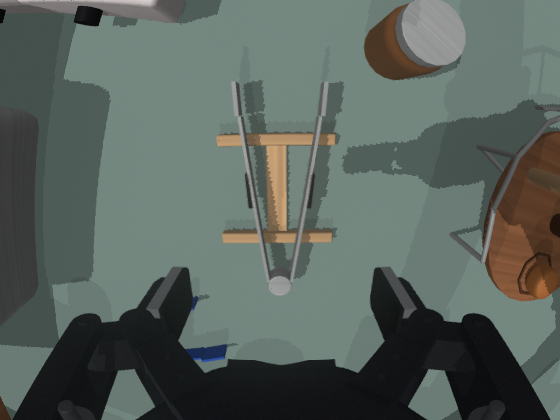

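View pics/g6.png

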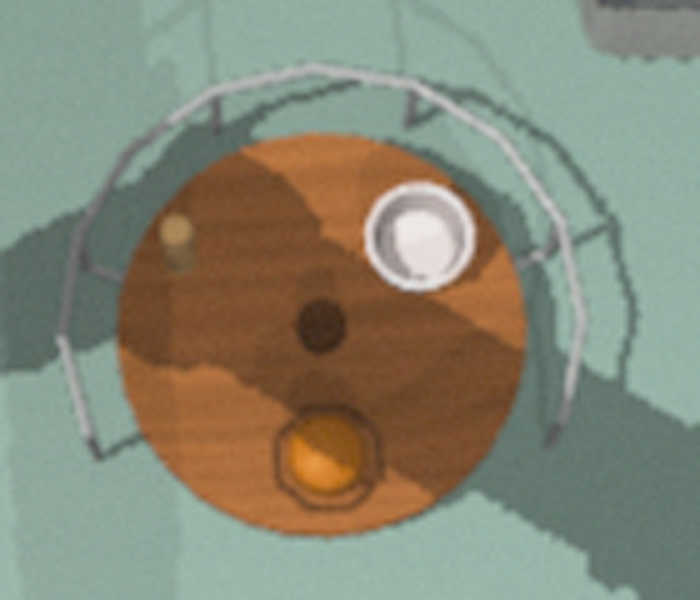

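```bash
python3 - <<'E'
from h import *
c=wrist()
cv2.imwrite("pics/w6c.png",cv2.resize(c["pixels"][70:305,190:370,::-1],None,fx=2.5,fy=2.5,interpolation=cv2.INTER_CUBIC))
h=watz(c,(279.5,285),.034);L=watz(c,(236,83),.036);Rr=watz(c,(324,83),.036)
d=(L+Rr)/2-h;print("head",h,L,Rr,"yaw",np.degrees(np.arctan2(d[1],d[0])),np.linalg.norm(d),"tip width",np.linalg.norm(L-Rr))
print("pads",watz(c,(249,190),.023),watz(c,(312,190),.023))
print("origin from head +100", (h+d/np.linalg.norm(d)*.1))
ct=cams.read_camera("top")
px=lambda u,v:((u+.5)/5-.5+230,(v+.5)/5-.5+105)
for n,p in(("peg",atz(ct,px(177,231),.115)),("ram",atz(ct,px(420,236),.079)),("bun",atz(ct,px(324,452),.075)),("rim",atz(ct,px(328,457),.048))):
    e=p[:2]-[.5945,-.0812];print(n,p,np.hypot(*e),np.degrees(np.arctan2(e[1],e[0])))
E
```

```text
head [0.4347238  0.23295982 0.034     ] [0.62288832 0.32578556 0.036     ] [0.64414683 0.24869188 0.036     ] yaw 15.27186376301462 0.20608047921554076 tip width 0.0799709916763692
pads [0.52475211 0.2892611  0.023     ] [0.54147514 0.22880157 0.023     ]
origin from head +100 [0.53118795 0.25929851 0.03497049]
peg [ 0.63354855 -0.00339288  0.115     ] 0.08705594227576001 63.34959435397519
ram [ 0.64104795 -0.13465924  0.079     ] 0.07088442281169051 -48.953306643268114
bun [ 0.52169334 -0.08296821  0.075     ] 0.07282813101784565 -178.60876435544833
rim [ 0.52350872 -0.0856419   0.048     ] 0.0711301086051718 -176.41969380383432
```

View pics/w6c.png

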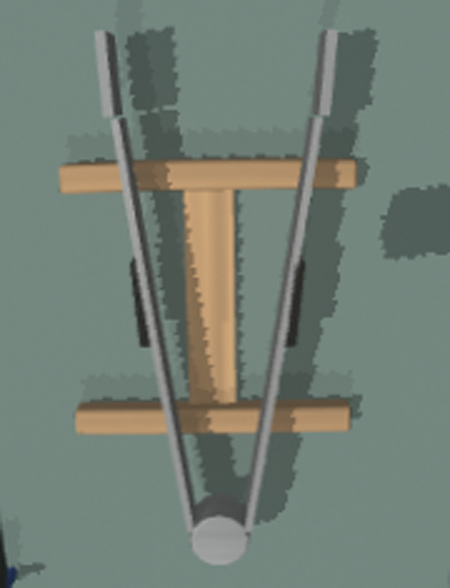

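Home is confirmed: the top view puts the peg at about 63°, the ramekin at -49° and the bun at -178.6°, all consistent with a stand yaw of about 2°. The tongs are centred under the gripper with origin (0.532, 0.260) and yaw 15.2°. I'll descend on their grip pads.

Request:
{"name": "move_arm", "arguments": {"steps": [1,0,-0.1,-4,0,0,-0.5,1,0,0,-4,0,0,0,1,0,0,-4,0,0,0,1,0,0,-3,0,0,0,1,0,0,-1.5,0,0,0,1,0,0,0,0,0,0,1,0,0,0,0,0,0]}}

```text
t: 12.75
eef_pos: [0.5336, 0.2602, 0.0533]
tool_rot: [-0.0, 0.991, 0.131, 0.001]
contact_force: [0.6, 0.6, 0.7]
gripper_width: 0.999
```

```bash
python3 - <<'E'
from h import *
o=status.get_obs();print(o["eef_pos"],o["tool_rot"],o["contact_force"])
c=wrist()
cv2.imwrite("pics/w7.png",c["pixels"][:,:,::-1])
E
```

```text
[0.53364942 0.26019621 0.05334032] [-2.93263594e-04  9.91329570e-01  1.31396928e-01  6.67494186e-04] [0.62089711 0.63210429 0.72034958]
```

View pics/w7.png

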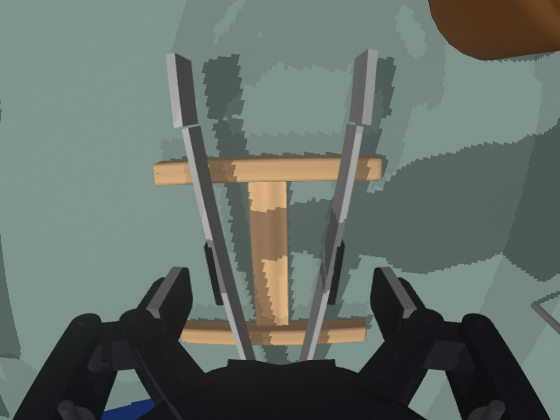

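```bash
python3 - <<'E'
from h import *
from scipy.optimize import least_squares
c=wrist();o=status.get_obs();print(o["eef_pos"])
# pad outer edges top-mid: left pad outer (208,245)->(218,303); tips outer ends top
L=watz(c,(167,55),.023+.015);Rr=watz(c,(376,51),.023+.015)
print("tips",L,Rr,np.linalg.norm(L-Rr),(L+Rr)/2)
a=watz(c,(206,243),.034);b=watz(c,(343,240),.034);print("pad front",a,b,np.linalg.norm(a-b),(a+b)/2)
a=watz(c,(217,303),.034);b=watz(c,(333,303),.034);print("pad rear",a,b,np.linalg.norm(a-b),(a+b)/2)
for y in(0,.0): 
  for n,l in(("front",.017),("rear",-.017),("tipend",.104),("hinge",-.1)):
    u=np.array([np.cos(.2653),np.sin(.2653)]);P=np.array([.532,.2605])+l*u;print(n,wproj(c,[*P,.034]))
E
```

```text
[0.534092   0.26050313 0.0541859 ]
tips [0.62191818 0.33344875 0.038     ] [0.64567111 0.24869437 0.038     ] 0.08801991850803015 [0.63379465 0.29107156 0.038     ]
pad front [0.54172187 0.29866971 0.034     ] [0.56016916 0.2366428  0.034     ] 0.06471197557716608 [0.55094551 0.26765626 0.034     ]
pad rear [0.50962998 0.28740229 0.034     ] [0.52548052 0.22979015 0.034     ] 0.05975281234258894 [0.51755525 0.25859622 0.034     ]
front [278.24874674 248.16691581]
rear [278.62377064 308.06251239]
tipend [277.49263079  54.43885258]
hinge [279.39813672 407.3218792 ]
front [278.24874674 248.16691581]
rear [278.62377064 308.06251239]
tipend [277.49263079  54.43885258]
hinge [279.39813672 407.3218792 ]
```

Request:
{"name": "move_arm", "arguments": {"steps": [1,0,0.25,0,0,0,0,1,0,0,-1,0,0,0,1,0,0,-1,0,0,0,1,0,0,-0.7,0,0,0,1,0,0,0,0,0,0,1,0,0,0,0,0,0]}}

```text
t: 13.45
eef_pos: [0.5326, 0.2622, 0.0248]
tool_rot: [0.0, 0.991, 0.132, -0.0]
contact_force: [-0.4, 0.8, -0.1]
gripper_width: 1.001
```

```bash
python3 - <<'E'
from h import *
o=status.get_obs();print(o["eef_pos"],o["tool_rot"],o["contact_force"])
c=wrist()
cv2.imwrite("pics/w8.png",c["pixels"][:,:,::-1])
E
```

```text
[0.53255867 0.26218841 0.02482367] [ 1.62657298e-04  9.91304763e-01  1.31585184e-01 -4.23650385e-04] [-0.37569179  0.78964431 -0.09252039]
```

View pics/w8.png

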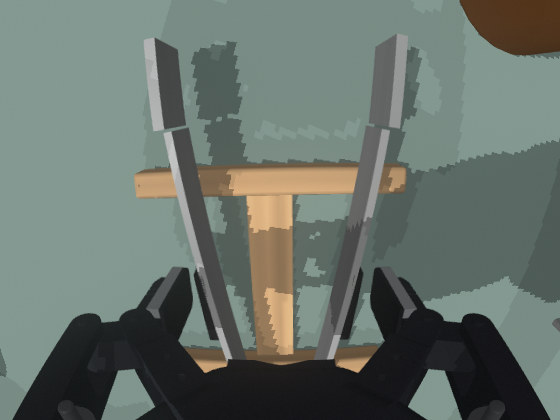

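Request:
{"name": "move_arm", "arguments": {"steps": [0.6,0,0,0,0,0,0,0.45,0,0,0,0,0,0,0.35,0,0,0,0,0,0,0.35,0,0,0,0,0,0,0.35,0,0,0,0,0,0,0.35,0,0,0,0,0,0], "newtons": 40}}

```text
t: 14.1
eef_pos: [0.5338, 0.2631, 0.0269]
tool_rot: [-0.0, 0.991, 0.132, 0.001]
contact_force: [-1.7, -1.6, 10.1]
gripper_width: 0.677
```

```bash
python3 - <<'E'
from h import *
o=status.get_obs();print(o["eef_pos"],o["tool_rot"],o["contact_force"],o["gripper_width"])
c=wrist()
cv2.imwrite("pics/w9.png",c["pixels"][:,:,::-1])
E
```

```text
[0.53375617 0.26305831 0.0269018 ] [-4.46209810e-04  9.91309488e-01  1.31544081e-01  1.20613804e-03] [-1.66628112 -1.62874914 10.12768386] 0.6769685248357787
```

View pics/w9.png

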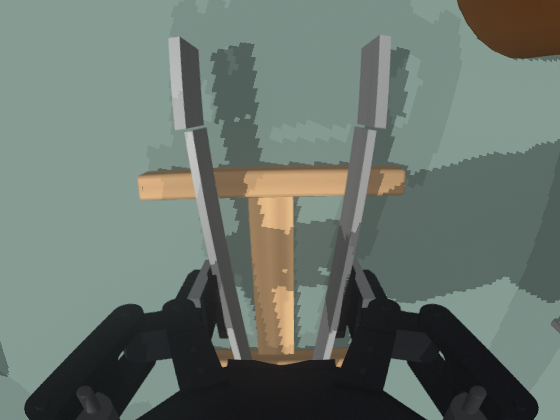

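The tongs are gripped at 57.5 mm. Lifting straight up.

Request:
{"name": "move_arm", "arguments": {"steps": [0.35,0,0,0.5,0,0,0,0.35,0,0,1,0,0,0,0.35,0,0,1.5,0,0,0,0.35,0,0,2,0,0,0,0.35,0,0,2,0,0,0,0.35,0,0,2,0,0,0,0.35,0,0,1,0,0,0,0.35,0,0,0,0,0,0]}}

```text
t: 14.95
eef_pos: [0.5338, 0.2628, 0.1274]
tool_rot: [-0.001, 0.991, 0.131, 0.002]
contact_force: [0.1, -0.0, -0.2]
gripper_width: 0.673
```

```bash
python3 - <<'E'
from h import *
o=status.get_obs();print(o["eef_pos"],o["tool_rot"],o["contact_force"],o["torque"],o["gripper_width"])
c=wrist()
cv2.imwrite("pics/w10.png",c["pixels"][:,:,::-1])
cs=cams.read_camera("scene")
cv2.imwrite("pics/s10.png",cv2.resize(cs["pixels"][120:320,230:430,::-1],None,fx=3,fy=3,interpolation=cv2.INTER_CUBIC))
E
```

```text
[0.53379147 0.26282082 0.12739522] [-5.77171838e-04  9.91321684e-01  1.31446554e-01  1.66996496e-03] [ 0.0952257  -0.03370408 -0.23368679] [ 0.03517185 -0.01503263  0.01984987] 0.6734204593735427
```

View pics/w10.png

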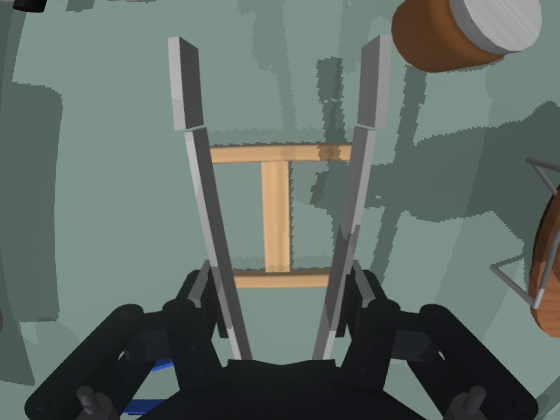

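View pics/s10.png

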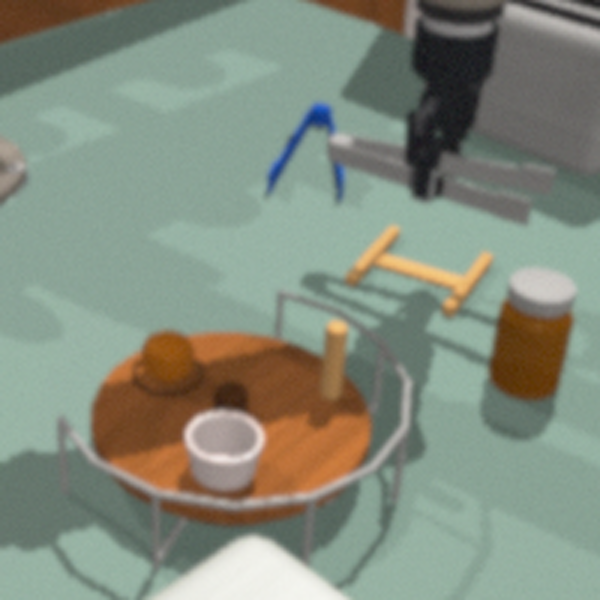

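The tongs are held level and clear of the rest, and the disc is home with the bun centred in the guard's open front. Moving above the bun.

Request:
{"name": "move_arm", "arguments": {"steps": [0.35,0,0,1,0,0,0,0.35,-0.3,-1,2,0,0,0,0.35,-0.5,-2,2,0,0,0,0.35,-0.6,-2.5,1.5,0,0,0,0.35,-0.7,-2.7,0,0,0,0,0.35,-0.7,-2.7,0,0,0,0,0.35,-0.7,-2.7,0,0,0,0,0.35,-0.7,-2.7,0,0,0,0]}}

```text
t: 15.85
eef_pos: [0.4901, 0.0982, 0.1902]
tool_rot: [0.0, 0.991, 0.132, -0.0]
contact_force: [0.6, -0.8, -1.1]
gripper_width: 0.675
```

Request:
{"name": "move_arm", "arguments": {"steps": [0.35,-0.7,-2.7,0,0,0,0,0.35,-0.7,-2.7,0,0,0,0,0.35,-0.7,-2.7,0,0,0,0,0.35,-0.7,-2.7,0,0,0,0,0.35,-0.7,-2.7,0,0,0,0,0.35,-0.7,-2.7,0,0,0,0,0.35,-0.6,-2.3,0,0,0,0,0.35,-0.5,-1.5,0,0,0,0]}}

```text
t: 16.65
eef_pos: [0.4369, -0.1024, 0.1901]
tool_rot: [0.0, 0.991, 0.131, -0.001]
contact_force: [0.0, -0.7, -1.2]
gripper_width: 0.675
```

Request:
{"name": "move_arm", "arguments": {"steps": [0.35,-0.4,-0.8,0,0,0,0,0.35,0,-0.4,0,0,0,0,0.35,0,0,0,0,0,0,0.35,0,0,0,0,0,0]}}

```text
t: 17.05
eef_pos: [0.4342, -0.1118, 0.1903]
tool_rot: [-0.0, 0.991, 0.132, 0.0]
contact_force: [0.4, 0.1, -0.6]
gripper_width: 0.676
```

```bash
cat > look.py <<'E'
from h import *
import sys
o=status.get_obs();print(o["t"],o["eef_pos"],o["tool_rot"],o["contact_force"],o["torque"],o["gripper_width"],o["q"])
n=sys.argv[1]
c=wrist();T=toolT()
cv2.imwrite(f"pics/w{n}.png",c["pixels"][:,:,::-1])
tip=T@[.088,0,.004,1];print("tip est",tip[:3],"yaw",np.degrees(np.arctan2(T[1,0],T[0,0])))
for q in("vetkoek","tongs_tip"):
    for r in models.place_of("wrist",q)[:2]: print(q,round(r["score"],2),r["position"],watz(c,r["position"][::-1],.045 if q=="vetkoek" else tip[2]))
for r in models.silhouettes("wrist","vetkoek")[:1]: print("sil",r["box"],watz(c,r["box"][:2],.065))
E
python3 look.py 11; python3 - <<'E'
from h import *
ct=cams.read_camera("top")
cv2.imwrite("pics/g11.png",cv2.resize(ct["pixels"][105:225,230:370,::-1],None,fx=5,fy=5,interpolation=cv2.INTER_CUBIC))
E
```

```text
17.05 [ 0.4342071  -0.11183087  0.19034595] [-1.59427404e-04  9.91227654e-01  1.32165402e-01  1.34484019e-04] [ 0.37270776  0.09481928 -0.63766231] [ 0.01386385 -0.0642456  -0.06497662] 0.6764498235386656 [ 0.34567057  0.20413488 -0.25980983  2.12905822  0.07103792  0.81613945
 -1.26336434]
tip est [ 0.51912854 -0.08866381  0.18634106] yaw 15.206578516639212
vetkoek 0.96 [94.5, 280.7] [ 0.52192284 -0.08837017  0.045     ]
sil [276.8, 90.1, 59.6, 56.8] [ 0.52343751 -0.08502315  0.065     ]
```

View pics/w11.png

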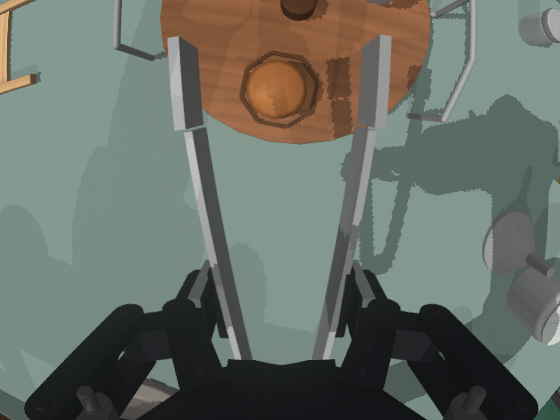

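View pics/g11.png

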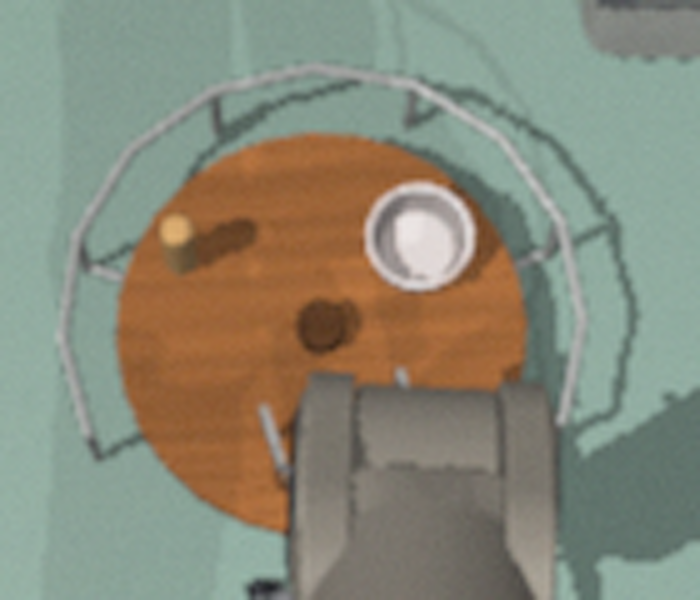

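Request:
{"name": "move_arm", "arguments": {"steps": [0.35,0.2,0.2,-1,0,0,0,0.35,0.15,0.15,-2,0,0,0,0.35,0,0,-2,0,0,0,0.35,0,0,-2,0,0,0,0.35,0,0,-1,0,0,0,0.35,0,0,-0.5,0,0,0,0.35,0,0,0,0,0,0,0.35,0,0,0,0,0,0]}}

```text
t: 18.1
eef_pos: [0.4378, -0.1092, 0.1058]
tool_rot: [0.0, 0.991, 0.132, 0.0]
contact_force: [0.5, 0.4, -1.5]
gripper_width: 0.675
```

```bash
python3 look.py 12
```

```text
18.1 [ 0.43783815 -0.1092012   0.10579911] [1.30351493e-04 9.91311256e-01 1.31536100e-01 4.81408144e-04] [ 0.51595566  0.449182   -1.52150928] [ 0.01572823  0.00794442 -0.0140573 ] 0.6745405590182468 [ 0.31017114  0.34960182 -0.23858027  2.19005916  0.14089234  0.61476156
 -1.3367009 ]
tip est [ 0.52288651 -0.08633915  0.10206818] yaw 15.111019067736128
vetkoek 0.94 [92.0, 278.6] [ 0.52269334 -0.08566192  0.045     ]
sil [277.6, 85.9, 90.9, 90.5] [ 0.52440721 -0.08485888  0.065     ]
```

View pics/w12.png

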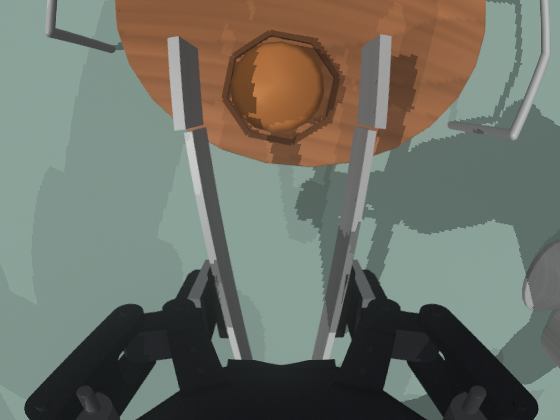

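Request:
{"name": "move_arm", "arguments": {"steps": [0.35,0.05,0.12,-0.7,0,0,0,0.35,0,0,-1,0,0,0,0.35,0,0,-1,0,0,0,0.35,0,0,-0.7,0,0,0,0.35,0,0,-0.4,0,0,0,0.35,0,0,0,0,0,0,0.35,0,0,0,0,0,0]}}

```text
t: 19.0
eef_pos: [0.4379, -0.108, 0.0673]
tool_rot: [-0.0, 0.991, 0.132, -0.0]
contact_force: [0.4, 0.5, -1.0]
gripper_width: 0.68
```

```bash
python3 look.py 13;python3 - <<'E'
from h import *
cs=cams.read_camera("scene")
cv2.imwrite("pics/s13.png",cv2.resize(cs["pixels"][180:310,210:370,::-1],None,fx=4.5,fy=4.5,interpolation=cv2.INTER_CUBIC))
E
```

```text
19.0 [ 0.43790387 -0.10796203  0.06725494] [-2.35309265e-05  9.91306405e-01  1.31573588e-01 -3.74618743e-05] [ 0.44550655  0.51006789 -0.98013792] [-0.02178592 -0.05855219  0.02854986] 0.680076007002766 [ 0.28619958  0.42291071 -0.2167378   2.21018027  0.17720312  0.52418784
 -1.3726652 ]
tip est [ 0.52298561 -0.08508228  0.06347744] yaw 15.116506495917237
vetkoek 0.71 [85.6, 282.8] [ 0.5238223  -0.08627382  0.045     ]
sil [279.1, 81.4, 124.3, 120.4] [ 0.52349484 -0.08486626  0.065     ]
```

View pics/w13.png

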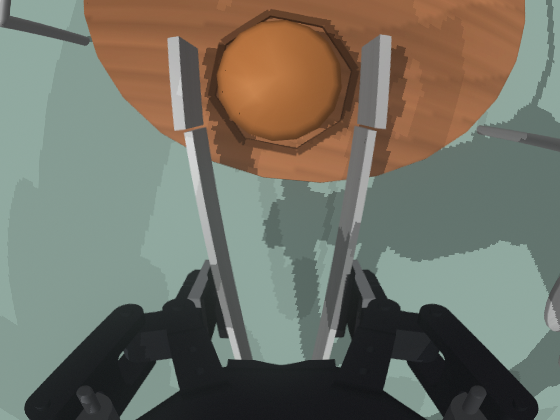

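View pics/s13.png

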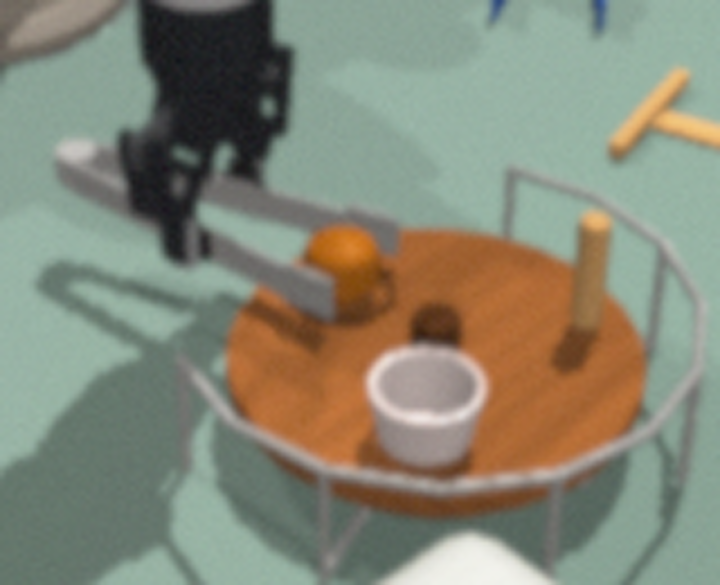

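Request:
{"name": "move_arm", "arguments": {"steps": [0.28,0,0,0,0,0,0,0.22,0,0,0,0,0,0,0.16,0,0,0,0,0,0,0.1,0,0,0,0,0,0,0.0,0,0,0,0,0,0,-0.3,0,0,0,0,0,0,-0.5,0,0,0,0,0,0,-0.5,0,0,0,0,0,0], "newtons": 30}}

```text
t: 20.05
eef_pos: [0.4378, -0.108, 0.0673]
tool_rot: [0.0, 0.991, 0.132, 0.0]
contact_force: [-1.3, 0.5, 0.2]
gripper_width: 0.527
```

```bash
python3 look.py 14
```

```text
20.05 [ 0.43783322 -0.1079675   0.06734102] [1.85772529e-05 9.91303784e-01 1.31593341e-01 2.71657534e-05] [-1.25682434  0.54921865  0.17655642] [ 0.06325525 -0.00384412  0.01547441] 0.5270837454418509 [ 0.28626695  0.4226134  -0.2168051   2.2103919   0.17726543  0.52413359
 -1.37269196]
tip est [ 0.52284283 -0.08503852  0.06337595] yaw 15.121648705556666
vetkoek 0.96 [86.2, 281.5] [ 0.52336316 -0.08580997  0.045     ]
sil [280.6, 81.3, 123.3, 122.5] [ 0.52361079 -0.08538534  0.065     ]
```

View pics/w14.png

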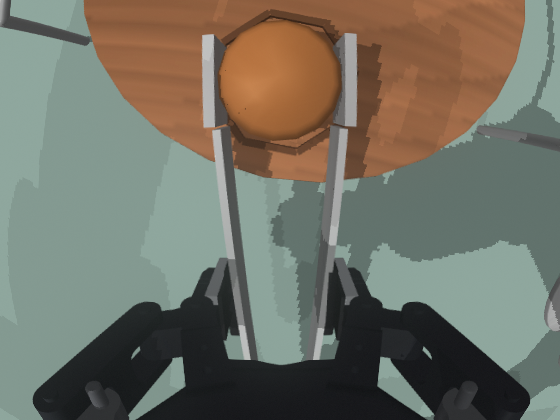

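The tongs are closed on the bun with the arms parallel and the bun between the tip pads. Lifting slowly, straight up.

Request:
{"name": "move_arm", "arguments": {"steps": [-0.5,0,0,0.3,0,0,0,-0.5,0,0,0.6,0,0,0,-0.5,0,0,1,0,0,0,-0.5,0,0,1.3,0,0,0,-0.5,0,0,1.5,0,0,0,-0.5,0,0,1.5,0,0,0,-0.5,0,0,1.5,0,0,0,-0.5,0,0,1.2,0,0,0]}}

```text
t: 21.05
eef_pos: [0.4381, -0.108, 0.1579]
tool_rot: [0.0, 0.991, 0.132, 0.001]
contact_force: [0.5, -0.0, -1.4]
gripper_width: 0.526
```

Request:
{"name": "move_arm", "arguments": {"steps": [-0.5,0,0,0.8,0,0,0,-0.5,0,0,0.3,0,0,0,-0.5,0,0,0,0,0,0,-0.5,0,0,0,0,0,0,-0.5,0,0,0,0,0,0]}}

```text
t: 21.55
eef_pos: [0.4374, -0.1079, 0.1667]
tool_rot: [-0.0, 0.991, 0.132, -0.001]
contact_force: [-0.4, 0.8, -0.9]
gripper_width: 0.529
```

```bash
python3 look.py 15;python3 - <<'E'
from h import *
cs=cams.read_camera("scene")
cv2.imwrite("pics/s15.png",cv2.resize(cs["pixels"][130:310,170:370,::-1],None,fx=3.3,fy=3.3,interpolation=cv2.INTER_CUBIC))
print([ (r["score"],r["box"]) for r in models.silhouettes("scene","vetkoek")])
print(proj(cs,[.5235,-.085,.145+.018]),proj(cs,[.5235,-.085,.063]))
ct=cams.read_camera("top")
cv2.imwrite("pics/g15.png",cv2.resize(ct["pixels"][105:225,230:370,::-1],None,fx=5,fy=5,interpolation=cv2.INTER_CUBIC))
E
```

```text
21.55 [ 0.43741875 -0.10789886  0.16670754] [-2.21335166e-04  9.91302132e-01  1.31604202e-01 -6.06967321e-04] [-0.37471786  0.80549541 -0.85741206] [ 0.048235   -0.01884678  0.01140684] 0.5287152366682492 [ 0.33342094  0.24512839 -0.2610751   2.1449362   0.0905209   0.76285313
 -1.29260705]
tip est [ 0.52238841 -0.08495435  0.16264382] yaw 15.123491653303514
vetkoek 0.73 [86.2, 283.8] [ 0.53040165 -0.08545622  0.045     ]
sil [281.9, 79.2, 118.3, 122.7] [ 0.53323623 -0.08323588  0.065     ]
[(0.62, [287.2, 206.2, 19.0, 19.7])]
[285.64690004 204.88985548] [285.56030145 238.32494043]
```

View pics/w15.png

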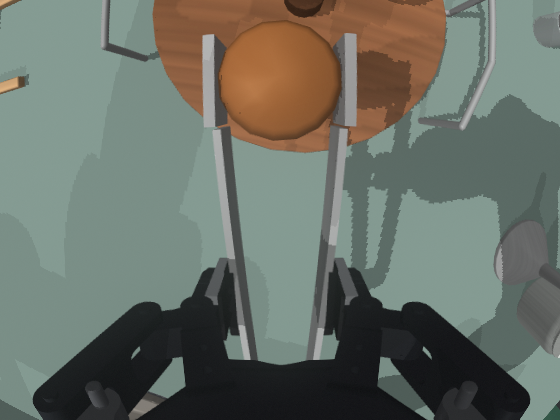

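View pics/s15.png

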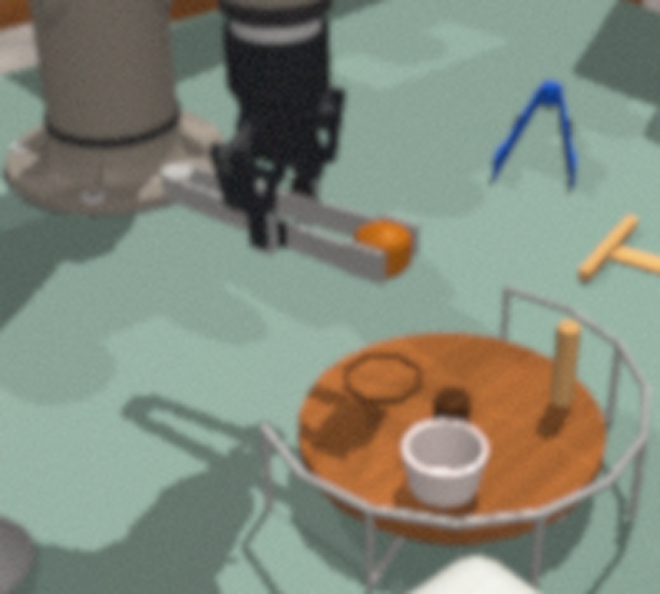

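View pics/g15.png

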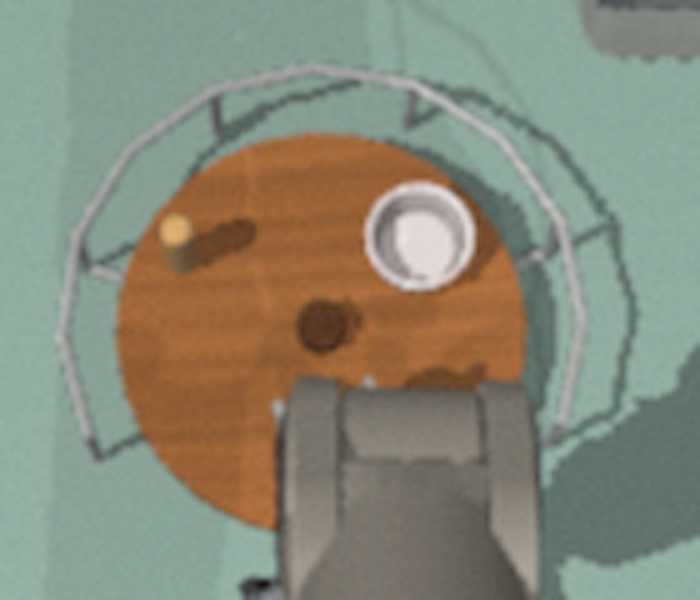

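The bun is held about 10 cm up, its rim on the disc is empty, and the disc, peg and ramekin haven't moved. I'll hold still briefly, re-check and hand in.

Request:
{"name": "move_arm", "arguments": {"steps": [-0.5,0,0,0,0,0,0,-0.5,0,0,0,0,0,0,-0.5,0,0,0,0,0,0,-0.5,0,0,0,0,0,0,-0.5,0,0,0,0,0,0,-0.5,0,0,0,0,0,0,-0.5,0,0,0,0,0,0,-0.5,0,0,0,0,0,0]}}

```text
t: 22.7
eef_pos: [0.4378, -0.108, 0.1673]
tool_rot: [-0.0, 0.991, 0.132, -0.0]
contact_force: [-0.6, -0.2, -2.1]
gripper_width: 0.528
```

```bash
python3 look.py 16; python3 -c "
from station import order
print(order.hand_in())"
```

```text
22.7 [ 0.43781801 -0.10795636  0.16729043] [-6.27750260e-06  9.91306135e-01  1.31575629e-01 -4.95447770e-06] [-0.55028765 -0.16816115 -2.11266708] [ 0.01376308 -0.01222441  0.00922418] 0.5276496185829135 [ 0.33351227  0.24422097 -0.26116386  2.14440038  0.09044959  0.76300124
 -1.29257448]
tip est [ 0.52277935 -0.08504659  0.16331059] yaw 15.115981322926636
vetkoek 0.57 [85.6, 280.2] [ 0.53075684 -0.08290188  0.045     ]
sil [282.3, 81.5, 126.6, 121.0] [ 0.53237528 -0.0839795   0.065     ]
the job is handed in; nothing more can be done
None
```

I turned the turntable clockwise by its peg to home and took the steel tongs off their rest. I then closed them on the vetkoek and lifted it straight up by about 10 cm. I handed the job in at about 23 s with the bun held still in the tongs.

**Turning the disc:** On the first try the peg slipped about 9 mm in the gripper pads, with about 14 N of side force, and stopped 11° short. I let go, turned the gripper 45°, gripped the peg again and finished the turn.

**Home check:** After I let go, the peg stood at 62–63° (expected about 62°). The ramekin was at -49° and the bun at -178.6°, each within about 1° of home. The click itself can't be seen directly; the position and a pull from the catch just before I let go are the evidence for it.

**Final checks:**
- **Bun:** It sits between the tong tips, and its place on the disc is empty.
- **Grip:** The jaw opening held steady at 0.528, about 45 mm. You give 47 mm for the bun; the peg also read about 1 mm narrow, so I took this as a measuring offset.
- **Arm:** The pose did not change over the last second.
- **Surroundings:** The peg, ramekin and guard looked unchanged after the lift. I did not measure the jar or the things on the right again; nothing came close to them.
- **Food:** The gripper stayed about 9 cm from the bun.

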